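# Level the corner shelf with a spirit level

## Robot

A 7-joint arm with a two-finger parallel gripper is mounted at the origin on the work surface. World frame = base frame: x ahead of the robot, y to its left, z up, the work surface at z = 0. Lengths are in m, angles in degrees, forces in N, time in s.
With the tool pointing down it reaches from about 0.425 to 0.875 m from the base axis. Payload 4.7 kg.
Tool frame: the origin (TCP) lies midway between the tips of the shut fingers; the grasp point (between the pads) lies 19 mm behind it (env.grip_depth is the distance from the TCP to the grasp point, in m); z points along the fingers, y is the line along which they close (so a half turn about z gives the same grasp; the last joint's range is limited). The gripper opens to 87 mm and grips with 3 to 60 N. Pads are 19 mm wide; open, the fingers measure 117 mm over their backs; the gripper's body (75 mm by 190 mm) begins 51 mm behind the grasp point.
Start: joints at [-75.052, 18.392, -4.016, 83.108, 1.295, 78.541, -3.26], TCP at [0.159, 0.63, 0.223] pointing down, gripper open.
Joint ranges: [-163.93, 163.93], [-17.29, 119.83], [-79.2, 71.16], [3.27, 140.29], [-89.18, 269.18], [5.43, 117.66], [-154.24, 154.24]. Speed limits (degrees/s): [147.25, 147.25, 180, 180, 180, 180, 180].

## Interface

Orientations are given as [roll, pitch, yaw] about the fixed x, y, z axes, in that order (R = Rz(yaw) Ry(pitch) Rx(roll)).
In Python, from cell import get_obs, optics, env, nets gives the robot as it stands.
- The arm moves only by the shell command python3 -m creep 'ROWS' [FORCE]. ROWS is JSON, a list of rows, each an object of numbers: "wx", "wy", "wz": the turn, a rotation vector about the tool's x, y, z in degrees; "tx", "ty", "tz": the shift along the tool's x, y, z in mm; "gripper": the opening, from -1 (shut) to 1 (fully open). A call has 1 to 5 rows; each row is the pose to reach, as a shift and turn from the pose commanded when the call began, along the tool's axes at that moment; what a row does not reach only later rows make up. A row lasts 1/12 s, in which the tool goes at most 41.7 mm and 7.16 degrees, less where a joint would pass 70% of its speed; a pose out of reach is approached as far as the arm can. A call with a gripper value outside its range is refused whole. The fingers move at their own pace and stop on an object; FORCE is the grip in N (left out, the last holds). Time passes only in rows, so rows that repeat a pose let the fingers close. It gives the time, the measured TCP pose, the force, the opening and the grip force at its end, in the units of the state.
- get_obs(): the state, without advancing time (a new reading comes with each control period).
- optics.read_camera(name): name is "scene" or "top" or "wrist"; returns (picture, depth): 400x640x3 uint8, red, green, blue; 400x640 float32, m along the optical axis (not along the pixel's ray), 0 where there is no reading.
- optics.camera_info(name): a dict with "fovy" (degrees; the focal length in pixels is half the picture's height over the tangent of half this angle, whatever the lens; pixels are square), "cx", "cy" (the principal point, pixels), "R" (3x3) and "t" (3): a world point X has camera coordinates R X + t; the wrist camera has in their place "tool_from_camera" (4x4, takes a point from camera to tool coordinates, whose origin is the TCP and whose axes are the flange's). Camera axes: x right, y down, z forward; pixel columns grow to the right and rows downward; lengths in m; the calibration is good to about 2 mm. The wrist camera is an equidistant fisheye: a pixel r from the principal point sees the ray r / f radians off the axis. A picture is of the moment at which its call begins: read the wrist's pose just before it. camera_info takes no time and is no camera call.
- env.sign_off(): hands the job in; it is judged then, once.
Trained networks look in the newest picture that a camera, given by its name, has taken for a name from the list of things; names that differ only in an ending like _2 or _b are one class to them, and where a whole thing is asked for, a point or a joint stands for the part that bears it (a point fixed in the world has none). Each returns a list of dicts, best first, with "confidence" (0 to 1); they miss things now and then, are a little off and sometimes report something else, mostly with a low value. They report only what shows in the picture. A call takes as long as a camera call. They do not tell look-alikes from the thing itself.
- nets.look_for(query, camera): "point" ([x, y, z] in m, in world coordinates, good to about 4 mm: the middle of the surface that is visible of it).
- nets.place_of(query, camera): "point" ([x, y, z] in m, in world coordinates, good to about 4 mm: a listed point, or the origin of a listed thing).
The state is a dict: "time_s": time; "qpos": joint angles; "joint_velocities": joint speeds; "effort": joint torques, N m; "tool_pos": TCP position; "tool_rot": TCP orientation; "force": force on the tool from outside, world axes, zero at the start; "wrist_torque": the same for the moment, N m; "grip_width": finger opening in m; "grasp_force": force on a finger pad.
Only numpy, scipy, OpenCV 4.12 (cv2) and the standard library are available. Lean on these libraries where they do the work, as an engineer would, in place of code of your own. Each camera call takes 0.05 s, during which the arm holds its last target. There are 200 camera calls.

## Task

Push the yellow spirit level back across the shelf top until it lies flush along the dark ledge, then turn the red knob of the shelf's levelling foot until the bubble stands centred between the two black lines. Finish by pressing down from above on the black pad of the level with the bubble still centred, and end the program while still pressing; do not disturb the cricket things (ball, bails, plate, cone).

Things in the scene. Friction and masses are not known exactly. Their poses are not given: they have to be found in the camera images.
- level: yellow spirit level, 220 mm long (its y), 32 mm wide (its x), 36 mm high, about 350 g, loose on the shelf top; origin at the centre of its underside, z up. Black end caps; lime vial window (76 mm long) on top of its +y half, a black rubber press pad (44 mm long, 32 mm wide, top 39 mm above the underside) on top of its middle
- press_pad (a point): middle of the top face of the level's black press pad, 5 mm towards -y of the level's middle, 39 mm above its underside
- vial_mid (a point): middle of the vial, halfway between its two black lines, on the level's top, 58 mm towards +y of the level's middle
- bubble_mid (a point): middle of the dark blue-green oval bubble (16 mm long, 22 mm wide); runs along the level's y in the vial, towards the higher end, at most 27 mm to either side. Starts towards +y of vial_mid (left end high, knob end low). It lags: wait about 1 s after a turn. It moves about 10 mm for each 0.01 rad of shelf tilt, so about 15 mm for each radian of knob. Within 3.5 mm of vial_mid it stands between the lines
- cabinet: mango wood corner shelf cabinet, top board 280 mm (x) by 500 mm (y); the frame's origin lies at the middle of its left lower edge (its pivot line), board top 110 mm above the origin, board middle at y = -250 mm, z up, x towards the ledge at the back. It starts tilted by 0.6 to 1.3 degrees, its right (-y) side low, and rises there as the knob is turned. Stands on the table, drawer front towards -x (just for looks)
- ledge (a point): point on the foot of the dark ledge's front face, on the board top, 280 mm from the board's right end. The ledge is 30 mm high, runs the whole length of the board along the cabinet's y; the face looks to the cabinet's -x, 120 mm behind the board's middle. Flush: the level's middle line lies 16 mm in front of the face
- knob_grip (a point): on the axis of the red wing knob at the board's right end, at the height to grip, 30 mm above the knob's underside (32 mm above the board). The wing is 50 mm long, 14 mm thick, 36 mm high (from 6 to 42 mm above the underside) on a disc of 52 mm diameter and 8 mm height; its top lies 44 mm above the board. Clear by 45 mm all round
- knob (a joint): angle of the knob in rad, 0 at the start, grows clockwise seen from above; at 0 the wing lies along the cabinet's x. Clockwise raises the right end of the shelf, and the knob with it, by about 6.8 mm for each radian; between 0.7 and 1.45 rad is needed. Range -0.3 to 2.2, friction torque 0.2 N m, stays where it is left
- cone: green hard silicone cone, 60 mm diameter, 60 mm high, on the left end of the shelf top; leave alone. Origin centre of underside
- ball_center (a point): centre of the pink ball, 72 mm diameter, in a dark wood ring on the table to the left of the shelf; leave alone
- plate: blue ceramic trophy plate, 170 mm diameter, 20 mm high, lying on the table to the left of the shelf; leave alone. Origin centre of underside
- bail0: pale wooden bail, 110 mm long (its x), 13 mm thick, one of four lying in a divided tray (130 by 120 mm, 22 mm high) on the table to the right; leave alone
- bail1: pale wooden bail, 110 mm long (its x), 13 mm thick, one of four lying in a divided tray (130 by 120 mm, 22 mm high) on the table to the right; leave alone
- bail2: pale wooden bail, 110 mm long (its x), 13 mm thick, one of four lying in a divided tray (130 by 120 mm, 22 mm high) on the table to the right; leave alone
- bail3: pale wooden bail, 110 mm long (its x), 13 mm thick, one of four lying in a divided tray (130 by 120 mm, 22 mm high) on the table to the right; leave alone
Mind the look-alikes: they are no part of the job. Of the things like the level, leave any that is purple or white; of the rest the larger one is meant.

How it is judged:
By the outcome, as a careful person would: the job done as asked, in the order asked, and still so for the second after the job is handed in, while the arm keeps its last pose, push and grip.
It also fails if it takes over 72 s, if anything falls off the work surface, if the arm or the gripper's body presses on something with over 40 N, if the wrist force passes 120 N, or if a joint passes its speed limit or range.

## Working session

There is one attempt and no reset: what is moved stays moved. The work goes in short steps, Python scripts to look and compute and a shell command to move; the robot and the scene stay as the last step left them, time stands still between calls to the robot, and variables do not carry over. Pictures are saved under pics/ and viewed, at most 10 in all, crops included, and the job is handed in when it is done.

```bash
ls; mkdir -p pics
cat > h.py <<'E'
import numpy as np, cv2
from scipy.spatial.transform import Rotation as Ro
from cell import get_obs, optics, env, nets
def save(name,fn):
    p,d=optics.read_camera(name); cv2.imwrite('pics/'+fn,p[:,:,::-1]); return p,d
def pix(name,X):
    c=optics.camera_info(name); f=200/np.tan(np.radians(c['fovy']/2))
    q=np.array(c['R'])@np.array(X)+np.array(c['t']); return np.round([c['cx']+f*q[0]/q[2],c['cy']+f*q[1]/q[2]],0)
def world(name,u,v,z):
    c=optics.camera_info(name); f=200/np.tan(np.radians(c['fovy']/2)); R=np.array(c['R']);t=np.array(c['t'])
    d=R.T@np.array([(u-c['cx'])/f,(v-c['cy'])/f,1]);o=-R.T@t
    return o+d*(z-o[2])/d[2]
def tool(X=None):
    "tool pose; shift in mm in tool axes to world point X"
    s=get_obs();R=Ro.from_euler('xyz',s['tool_rot'],degrees=True)
    return None if X is None else R.inv().apply(np.array(X)-s['tool_pos'])*1000
E
python3 - <<'E'
from h import *
s=get_obs(); print({k:np.round(v,3) for k,v in s.items()})
for c in ['scene','top']:
    save(c,c+'0.png')
    for q in ['level','press_pad','vial_mid','bubble_mid','cabinet','ledge','knob_grip','cone','ball_center','plate']:
        print(c,q,[(np.round(r['point'],3).tolist(),round(r['confidence'],2),pix(c,r['point']).tolist()) for r in nets.place_of(q,c)[:4]])
E
```

```text
pics
{'time_s': np.float64(0.0), 'qpos': array([-75.05 ,  18.437,  -4.015,  83.175,   1.295,  78.54 ,  -3.259]), 'joint_velocities': array([-0.07 , -0.108, -0.007, -0.012,  0.046, -0.108,  0.084]), 'effort': array([ 0.0000e+00, -4.9129e+01, -4.0400e-01, -3.1253e+01, -6.4000e-02,
        4.4000e-02,  0.0000e+00]), 'tool_pos': array([0.159, 0.63 , 0.221]), 'tool_rot': array([-1.79893e+02,  6.00000e-03,  1.65861e+02]), 'force': array([-0.144, -0.372,  0.369]), 'wrist_torque': array([-0.022,  0.008, -0.003]), 'grasp_force': np.float64(0.0), 'grip_width': np.float64(0.087)}
scene level [([0.322, 0.141, -0.001], 0.69, [336.0, 158.0]), ([0.266, 0.325, 0.004], 0.65, [366.0, 117.0]), ([0.507, -0.008, 0.128], 0.61, [342.0, 204.0]), ([0.198, -0.315, 0.002], 0.56, [195.0, 214.0])]
scene press_pad [([0.507, -0.014, 0.167], 0.91, [341.0, 199.0]), ([0.208, -0.317, 0.035], 0.74, [194.0, 211.0]), ([0.268, 0.331, 0.026], 0.57, [369.0, 113.0]), ([0.534, -0.462, 0.002], 0.2, [219.0, 332.0])]
scene vial_mid [([0.225, 0.31, 0.024], 0.95, [355.0, 108.0]), ([0.141, -0.319, 0.038], 0.85, [181.0, 196.0]), ([0
[... 1226 characters left out ...]
.141, -0.318, 0.036], 0.7, [405.0, 290.0]), ([0.535, -0.49, 0.004], 0.69, [452.0, 177.0])]
top bubble_mid [([0.509, 0.067, 0.167], 0.41, [290.0, 166.0]), ([0.523, -0.432, 0.005], 0.36, [436.0, 179.0]), ([0.147, -0.318, 0.04], 0.34, [405.0, 288.0])]
top cabinet [([0.577, 0.234, 0.026], 0.95, [245.0, 156.0])]
top ledge [([0.683, 0.005, 0.125], 0.89, [312.0, 119.0])]
top knob_grip [([0.532, -0.218, 0.156], 0.75, [380.0, 163.0])]
top cone [([0.616, 0.208, 0.13], 0.55, [249.0, 136.0])]
top ball_center [([0.655, 0.383, 0.044], 0.65, [203.0, 131.0])]
top plate [([0.499, 0.429, -0.0], 0.79, [189.0, 177.0]), ([0.685, 0.005, 0.127], 0.41, [312.0, 118.0]), ([0.509, 0.065, 0.168], 0.18, [291.0, 166.0])]
```

View pics/scene0.png

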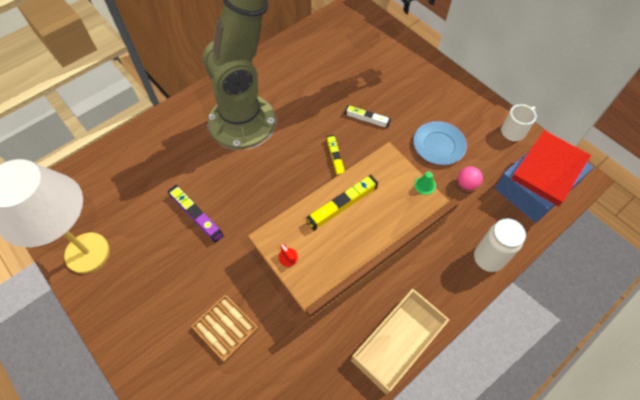

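Run:
```python
from h import *
p=cv2.imread('pics/top0.png'); cv2.imwrite('pics/topc.png',cv2.resize(p[90:300,180:460],None,fx=2.8,fy=2.8,interpolation=cv2.INTER_CUBIC))
```

```text
(no output)
```

View pics/topc.png

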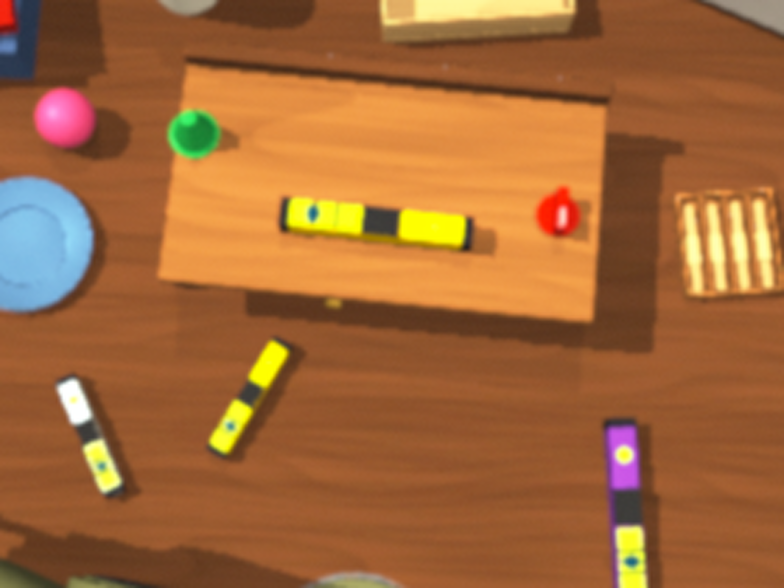

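Candidates: the large yellow level on the shelf at scene (343,203) and top (315,170); a small yellow one at scene (335,155); a white one at (368,117); a purple one at (195,213). The top crop confirms the large yellow one on the board is the one meant. The red knob is at top (380,163) and the ledge runs along the back edge.

```bash
cat >> h.py <<'E'
def cloud(name):
    p,d=optics.read_camera(name); c=optics.camera_info(name); f=200/np.tan(np.radians(c['fovy']/2))
    v,u=np.mgrid[:400,:640]; q=np.stack([(u-c['cx'])/f*d,(v-c['cy'])/f*d,d],-1)
    return p,(q-np.array(c['t']))@np.array(c['R'])
E
python3 - <<'E'
from h import *
for n in ['top','scene']:
    p,X=cloud(n); hsv=cv2.cvtColor(p,cv2.COLOR_RGB2HSV)
    box=(X[...,0]>.4)&(X[...,0]<.75)&(X[...,1]>-.3)&(X[...,1]<.27)
    b=box&(X[...,2]>.11)&(X[...,2]<.142); P=X[b]
    for _ in range(4):
        A=np.c_[P[:,:2],np.ones(len(P))]; k=np.linalg.lstsq(A,P[:,2],rcond=None)[0]; r=P[:,2]-A@k; P=P[abs(r)<.004]
    h=X[...,2]-(X[...,0]*k[0]+X[...,1]*k[1]+k[2])
    L=box&(h>.022)&(X[...,0]>.62)&(X[...,0]<.72)&(X[...,1]<.15); Q=X[L]
    # nearest ledge x by y bin
    yb=np.arange(-.24,.15,.02); pts=[]
    for y in yb:
        s=Q[abs(Q[:,1]-y)<.01]
        if len(s): pts.append((y,s[:,0].min(),s[:,0].max()))
    pts=np.array(pts); 
    print(n,'plane',k,'board z at level',k@[.505,-.01,1],'right end',k@[.53,-.22,1])
    if len(pts): print('ledge min fit',np.polyfit(pts[:,0],pts[:,1],1),'max',np.polyfit(pts[:,0],pts[:,2],1),'N',len(Q))
    m=box&(h>.025)&(h<.05)&(X[...,0]<.6)&(abs(X[...,1])<.15); (c,s,a)=cv2.minAreaRect((X[m][:,:2]*1000).astype(np.float32)); print('level rect',c,s,a)
    m=box&(h>.02)&(X[...,1]<-.17)&(X[...,1]>-.26)&(X[...,0]<.6)&(hsv[...,1]>80); print('knob top',X[m].mean(0),X[m].max(0),cv2.minAreaRect((X[m][:,:2]*1000).astype(np.float32)),m.sum())
E
```

```text
top plane [0.00185013 0.01333379 0.12834844] board z at level 0.1291494200657418 right end 0.1263955773374523
ledge min fit [0.05769272 0.68039229] max [0.06070401 0.70176811] N 819
level rect (504.5541076660156, -9.114425659179688) (219.869384765625, 34.07676315307617) 86.29842376708984
knob top [ 0.52714799 -0.21667653  0.16690114] [ 0.55215404 -0.20977388  0.17770789] ((527.4088745117188, -217.79246520996094), (15.239153861999512, 49.23518753051758), 87.55225372314453) 81
scene plane [0.00213255 0.01353004 0.12606379] board z at level 0.1270054255130259 right end 0.12421743100799319
ledge min fit [0.06131092 0.68468321] max [0.05912868 0.70510586] N 1330
level rect (509.12078857421875, -9.77386474609375) (221.9962615966797, 36.41383361816406) 85.66555786132812
knob top [ 0.53628331 -0.22081556  0.16375528] [ 0.5570466  -0.21154895  0.17441707] ((531.3040161132812, -218.86842346191406), (15.341959953308105, 51.46364974975586), 87.60630798339844) 123
```

```bash
python3 -m creep '[{"tx":-40,"ty":-15,"wz":-3},{"tx":-80,"ty":-31,"wz":-6},{"tx":-120,"ty":-46,"wz":-10.65},{"tx":-155,"ty":-60,"wz":-10.65},{"tx":-170,"ty":-66,"wz":-10.65}]'
python3 -m creep '[{"tx":-34,"ty":-22},{"tx":-68,"ty":-43},{"tx":-102,"ty":-64},{"tx":-136,"ty":-86},{"tx":-152,"ty":-96}]'
python3 -m creep '[{"tx":-4,"ty":-40},{"tx":-8,"ty":-80},{"tx":-12,"ty":-120},{"tx":-16,"ty":-160},{"tx":-18,"ty":-190}]'
python3 -m creep '[{"tx":-4,"ty":-40},{"tx":-8,"ty":-80},{"tx":-12,"ty":-120},{"tx":-16,"ty":-160},{"tx":-18,"ty":-190}]'
python3 -m creep '[{"tx":-5,"ty":-35},{"tx":-5,"ty":-45},{"tx":-5,"ty":-45}]'
```

```text
validation failed for argument at $[0]...
validation failed for argument at $[0]...
validation failed for argument at $[0]...
validation failed for argument at $[0]...
validation failed for argument at $[0]...
```

```bash
python3 -m creep '[{"wx":0,"wy":0,"wz":-3,"tx":-40,"ty":-15,"tz":0,"gripper":1},{"wx":0,"wy":0,"wz":-6,"tx":-80,"ty":-31,"tz":0,"gripper":1},{"wx":0,"wy":0,"wz":-10.65,"tx":-120,"ty":-46,"tz":0,"gripper":1},{"wx":0,"wy":0,"wz":-10.65,"tx":-155,"ty":-60,"tz":0,"gripper":1},{"wx":0,"wy":0,"wz":-10.65,"tx":-170,"ty":-66,"tz":0,"gripper":1}]'
```

```text
time_s: 1.62
tool_pos: [0.3147, 0.5198, 0.2229]
tool_rot: [-179.9, 0.2, 176.0]
force: [0.8, -0.2, 0.9]
grip_width: 0.087
grasp_force: 0.0
```

```bash
python3 -m creep '[{"wx":0,"wy":0,"wz":0,"tx":-34,"ty":-22,"tz":0,"gripper":1},{"wx":0,"wy":0,"wz":0,"tx":-68,"ty":-43,"tz":0,"gripper":1},{"wx":0,"wy":0,"wz":0,"tx":-102,"ty":-64,"tz":0,"gripper":1},{"wx":0,"wy":0,"wz":0,"tx":-136,"ty":-86,"tz":0,"gripper":1},{"wx":0,"wy":0,"wz":0,"tx":-152,"ty":-96,"tz":0,"gripper":1}]'
python3 -m creep '[{"wx":0,"wy":0,"wz":0,"tx":-4,"ty":-40,"tz":0,"gripper":1},{"wx":0,"wy":0,"wz":0,"tx":-8,"ty":-80,"tz":0,"gripper":1},{"wx":0,"wy":0,"wz":0,"tx":-12,"ty":-120,"tz":0,"gripper":1},{"wx":0,"wy":0,"wz":0,"tx":-16,"ty":-160,"tz":0,"gripper":1},{"wx":0,"wy":0,"wz":0,"tx":-18,"ty":-190,"tz":0,"gripper":1}]'
python3 -m creep '[{"wx":0,"wy":0,"wz":0,"tx":-4,"ty":-40,"tz":0,"gripper":1},{"wx":0,"wy":0,"wz":0,"tx":-8,"ty":-80,"tz":0,"gripper":1},{"wx":0,"wy":0,"wz":0,"tx":-12,"ty":-120,"tz":0,"gripper":1},{"wx":0,"wy":0,"wz":0,"tx":-16,"ty":-160,"tz":0,"gripper":1},{"wx":0,"wy":0,"wz":0,"tx":-18,"ty":-190,"tz":0,"gripper":1}]'
python3 -m creep '[{"wx":0,"wy":0,"wz":0,"tx":-5,"ty":-35,"tz":0,"gripper":1},{"wx":0,"wy":0,"wz":0,"tx":-5,"ty":-45,"tz":0,"gripper":1},{"wx":0,"wy":0,"wz":0,"tx":-5,"ty":-45,"tz":0,"gripper":1}]'
```

```text
time_s: 2.03
tool_pos: [0.4589, 0.4143, 0.2229]
tool_rot: [-179.9, 0.2, 176.1]
force: [0.2, -0.4, 0.1]
grip_width: 0.0871
grasp_force: 0.0
time_s: 2.45
tool_pos: [0.4602, 0.2251, 0.2227]
tool_rot: [-180.0, 0.0, 176.3]
force: [-0.0, -0.3, 0.3]
grip_width: 0.0872
grasp_force: 0.0
time_s: 2.87
tool_pos: [0.4662, 0.0344, 0.223]
tool_rot: [-180.0, 0.1, 176.3]
force: [0.1, -0.0, 0.2]
grip_width: 0.0871
grasp_force: 0.0
time_s: 3.12
tool_pos: [0.4685, -0.0106, 0.223]
tool_rot: [180.0, 0.1, 176.1]
force: [0.7, -1.2, -0.8]
grip_width: 0.0871
grasp_force: 0.0
```

```bash
python3 -m creep '[{"wx":0,"wy":0,"wz":-0.4,"tx":6,"ty":0,"tz":25,"gripper":1},{"wx":0,"wy":0,"wz":-0.4,"tx":6,"ty":0,"tz":50,"gripper":1},{"wx":0,"wy":0,"wz":-0.4,"tx":6,"ty":0,"tz":72,"gripper":1},{"wx":0,"wy":0,"wz":-0.4,"tx":6,"ty":0,"tz":82,"gripper":1},{"wx":0,"wy":0,"wz":-0.4,"tx":6,"ty":0,"tz":82,"gripper":1}]'
python3 -m creep '[{"wx":0,"wy":0,"wz":0,"tx":-8,"ty":0,"tz":0,"gripper":1},{"wx":0,"wy":0,"wz":0,"tx":-16,"ty":0,"tz":0,"gripper":1},{"wx":0,"wy":0,"wz":0,"tx":-24,"ty":0,"tz":0,"gripper":1},{"wx":0,"wy":0,"wz":0,"tx":-32,"ty":0,"tz":0,"gripper":1},{"wx":0,"wy":0,"wz":0,"tx":-40,"ty":0,"tz":0,"gripper":1}]'
python3 - <<'E'
from h import *
save('scene','s1.png'); save('wrist','w1.png')
E
```

```text
time_s: 3.53
tool_pos: [0.4607, -0.0052, 0.1384]
tool_rot: [-180.0, -0.3, 177.0]
force: [-1.1, -0.3, -0.4]
grip_width: 0.0872
grasp_force: 0.0
time_s: 3.95
tool_pos: [0.5035, -0.0087, 0.1413]
tool_rot: [180.0, 0.0, 176.9]
force: [-3.9, -0.4, 1.7]
grip_width: 0.0872
grasp_force: 1.6
```

View pics/w1.png

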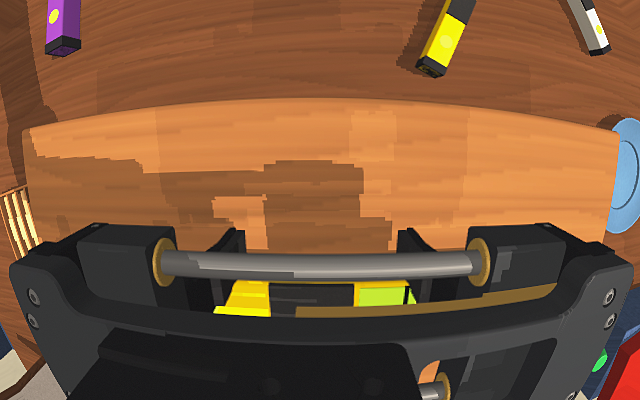

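The wrist view shows both open fingers (around columns 235 and 410) behind the level, which lies parallel to the gripper. The push is under way, so I continue.

```bash
python3 -m creep '[{"wx":0,"wy":0,"wz":0,"tx":-10,"ty":0,"tz":0,"gripper":1},{"wx":0,"wy":0,"wz":0,"tx":-20,"ty":0,"tz":0,"gripper":1},{"wx":0,"wy":0,"wz":0,"tx":-30,"ty":0,"tz":0,"gripper":1},{"wx":0,"wy":0,"wz":0,"tx":-40,"ty":0,"tz":0,"gripper":1},{"wx":0,"wy":0,"wz":0,"tx":-50,"ty":0,"tz":0,"gripper":1}]'
python3 -m creep '[{"wx":0,"wy":0,"wz":0,"tx":-10,"ty":0,"tz":0,"gripper":1},{"wx":0,"wy":0,"wz":0,"tx":-20,"ty":0,"tz":0,"gripper":1},{"wx":0,"wy":0,"wz":0,"tx":-30,"ty":0,"tz":0,"gripper":1},{"wx":0,"wy":0,"wz":0,"tx":-40,"ty":0,"tz":0,"gripper":1},{"wx":0,"wy":0,"wz":0,"tx":-50,"ty":0,"tz":0,"gripper":1}]'
python3 -m creep '[{"wx":0,"wy":0,"wz":0,"tx":-5,"ty":0,"tz":0,"gripper":1},{"wx":0,"wy":0,"wz":0,"tx":-10,"ty":0,"tz":0,"gripper":1},{"wx":0,"wy":0,"wz":0,"tx":-15,"ty":0,"tz":0,"gripper":1},{"wx":0,"wy":0,"wz":0,"tx":-20,"ty":0,"tz":0,"gripper":1},{"wx":0,"wy":0,"wz":0,"tx":-25,"ty":0,"tz":0,"gripper":1}]'
```

```text
time_s: 4.47
tool_pos: [0.5534, -0.0115, 0.1405]
tool_rot: [-180.0, -0.0, 176.9]
force: [-3.6, -0.1, 2.5]
grip_width: 0.0873
grasp_force: 1.5
time_s: 4.88
tool_pos: [0.6033, -0.0142, 0.1405]
tool_rot: [-180.0, -0.0, 176.9]
force: [-4.4, -0.2, 2.5]
grip_width: 0.0869
grasp_force: 1.6
time_s: 5.3
tool_pos: [0.6276, -0.0156, 0.1405]
tool_rot: [180.0, 0.0, 176.9]
force: [-1.9, 0.8, 0.1]
grip_width: 0.0869
grasp_force: 1.1
```

```bash
python3 -m creep '[{"wx":0,"wy":0,"wz":0,"tx":-2,"ty":0,"tz":0,"gripper":1},{"wx":0,"wy":0,"wz":0,"tx":-4,"ty":0,"tz":0,"gripper":1},{"wx":0,"wy":0,"wz":0,"tx":-6,"ty":0,"tz":0,"gripper":1},{"wx":0,"wy":0,"wz":0,"tx":-8,"ty":0,"tz":0,"gripper":1},{"wx":0,"wy":0,"wz":0,"tx":-10,"ty":0,"tz":0,"gripper":1}]'
python3 -m creep '[{"wx":0,"wy":0,"wz":0,"tx":-1,"ty":0,"tz":0,"gripper":1},{"wx":0,"wy":0,"wz":0,"tx":-2,"ty":0,"tz":0,"gripper":1},{"wx":0,"wy":0,"wz":0,"tx":-2,"ty":0,"tz":0,"gripper":1}]'
```

```text
time_s: 5.72
tool_pos: [0.6373, -0.016, 0.1405]
tool_rot: [180.0, -0.0, 176.9]
force: [-1.3, 0.1, -0.2]
grip_width: 0.0868
grasp_force: 0.9
time_s: 5.97
tool_pos: [0.6384, -0.016, 0.1405]
tool_rot: [180.0, -0.1, 176.9]
force: [-5.0, 1.2, 1.4]
grip_width: 0.0871
grasp_force: 2.5
```

```bash
python3 -m creep '[{"wx":0,"wy":0,"wz":0,"tx":-1,"ty":0,"tz":0,"gripper":1},{"wx":0,"wy":0,"wz":0,"tx":-2,"ty":0,"tz":0,"gripper":1},{"wx":0,"wy":0,"wz":0,"tx":-2,"ty":0,"tz":0,"gripper":1}]'
python3 -m creep '[{"wx":0,"wy":0,"wz":0,"tx":-1,"ty":0,"tz":0,"gripper":1},{"wx":0,"wy":0,"wz":0,"tx":-1,"ty":0,"tz":0,"gripper":1}]'
```

```text
time_s: 6.22
tool_pos: [0.6385, -0.0159, 0.1406]
tool_rot: [179.9, -0.4, 176.8]
force: [-10.9, 2.0, 5.5]
grip_width: 0.0873
grasp_force: 5.2
time_s: 6.38
tool_pos: [0.6386, -0.0159, 0.1405]
tool_rot: [179.9, -0.5, 176.8]
force: [-13.0, 2.3, 6.4]
grip_width: 0.087
grasp_force: 6.6
```

```bash
python3 -m creep '[{"wx":0,"wy":0,"wz":0,"tx":8,"ty":0,"tz":0,"gripper":1},{"wx":0,"wy":0,"wz":0,"tx":22,"ty":0,"tz":0,"gripper":1},{"wx":0,"wy":0,"wz":0,"tx":25,"ty":0,"tz":-25,"gripper":1},{"wx":0,"wy":0,"wz":0,"tx":25,"ty":0,"tz":-60,"gripper":1},{"wx":0,"wy":0,"wz":0,"tx":25,"ty":0,"tz":-80,"gripper":1}]'
python3 -m creep '[{"wx":0,"wy":0,"wz":0,"tx":13,"ty":-36,"tz":0,"gripper":1},{"wx":0,"wy":0,"wz":0,"tx":26,"ty":-72,"tz":0,"gripper":1},{"wx":0,"wy":0,"wz":0,"tx":39,"ty":-108,"tz":0,"gripper":1},{"wx":0,"wy":0,"wz":0,"tx":52,"ty":-144,"tz":0,"gripper":1},{"wx":0,"wy":0,"wz":0,"tx":65,"ty":-180,"tz":0,"gripper":1}]'
python3 - <<'E'
from h import *
s=get_obs(); print(s['tool_pos'],s['tool_rot'],s['force'],s['qpos'])
for c in ['top','scene']:
    p,_=save(c,c+'2.png')
    for q in ['level','vial_mid','bubble_mid','ledge','knob_grip']: print(c,q,[(np.round(r['point'],3).tolist(),round(r['confidence'],2)) for r in nets.place_of(q,c)[:4] if r['point'][2]>.1])
cv2.imwrite('pics/s2c.png',cv2.resize(p[130:320,240:460],None,fx=3,fy=3,interpolation=cv2.INTER_CUBIC)[:,:,::-1])
E
```

```text
time_s: 6.8
tool_pos: [0.6188, -0.0151, 0.2241]
tool_rot: [180.0, 0.3, 176.9]
force: [0.8, -0.1, 1.0]
grip_width: 0.0869
grasp_force: 0.0
time_s: 7.22
tool_pos: [0.5427, -0.193, 0.2213]
tool_rot: [-180.0, 0.2, 176.9]
force: [0.6, -0.6, 0.1]
grip_width: 0.0871
grasp_force: 0.0
[ 0.54271766 -0.19299722  0.22130132] [-179.97597032    0.21178458  176.94372419] [ 0.61947425 -0.59988611  0.0770691 ] [-13.71199426  10.04078635  34.73178489  95.4530447   -5.91475011
  76.12886485 108.95233991]
top level [([0.664, -0.02, 0.13], 0.89)]
top vial_mid [([0.672, 0.046, 0.162], 0.76)]
top bubble_mid [([0.67, 0.044, 0.161], 0.73), ([0.663, 0.055, 0.168], 0.37)]
top ledge [([0.684, 0.006, 0.127], 0.82)]
top knob_grip []
scene level [([0.666, -0.017, 0.129], 0.89)]
scene vial_mid [([0.67, 0.041, 0.163], 0.6)]
scene bubble_mid [([0.67, 0.054, 0.167], 0.36)]
scene ledge [([0.681, 0.004, 0.128], 0.71)]
scene knob_grip [([0.531, -0.217, 0.162], 0.58)]
```

View pics/s2c.png

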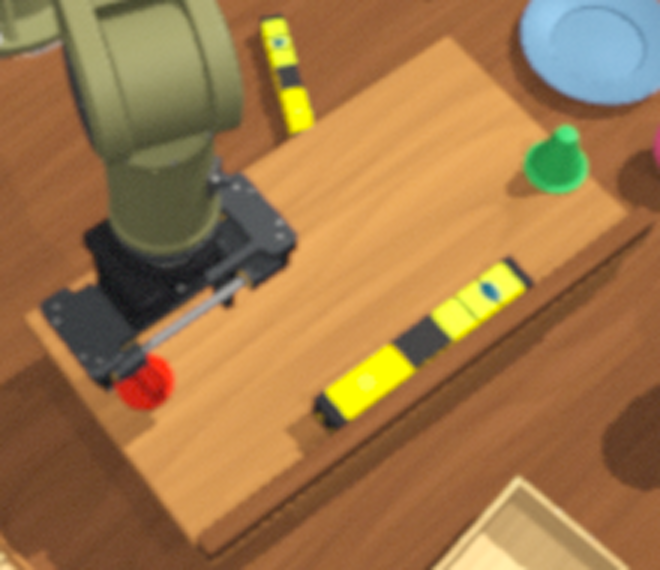

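The level lies flush along the dark ledge (crop (425,340)), with the bubble at the left end of its vial (490,292). The knob is at (145,382), and I go there next.

```bash
python3 -m creep '[{"wx":0,"wy":0,"wz":0.4,"tx":11.5,"ty":-25,"tz":0,"gripper":1},{"wx":0,"wy":0,"wz":0.4,"tx":11.5,"ty":-25.5,"tz":25,"gripper":1},{"wx":0,"wy":0,"wz":0.4,"tx":11.5,"ty":-25.5,"tz":55,"gripper":1},{"wx":0,"wy":0,"wz":0.4,"tx":11.5,"ty":-25.5,"tz":74,"gripper":1},{"wx":0,"wy":0,"wz":0.4,"tx":11.5,"ty":-25.5,"tz":79,"gripper":1}]'
python3 -m creep '[{"wx":0,"wy":0,"wz":0,"tx":0,"ty":0,"tz":0,"gripper":-0.3},{"wx":0,"wy":0,"wz":0,"tx":0,"ty":0,"tz":0,"gripper":-0.3},{"wx":0,"wy":0,"wz":0,"tx":0,"ty":0,"tz":0,"gripper":-0.6},{"wx":0,"wy":0,"wz":0,"tx":0,"ty":0,"tz":0,"gripper":-1},{"wx":0,"wy":0,"wz":0,"tx":0,"ty":0,"tz":0,"gripper":-1}]' 35
python3 -m creep '[{"wx":0,"wy":0,"wz":0,"tx":0,"ty":0,"tz":0,"gripper":-1},{"wx":0,"wy":0,"wz":0,"tx":0,"ty":0,"tz":0,"gripper":-1},{"wx":0,"wy":0,"wz":0,"tx":0,"ty":0,"tz":0,"gripper":-1}]' 35
```

```text
time_s: 8.23
tool_pos: [0.5277, -0.2149, 0.138]
tool_rot: [179.9, -0.3, 176.5]
force: [-0.4, 0.1, -0.7]
grip_width: 0.0871
grasp_force: 0.0
time_s: 8.65
tool_pos: [0.5306, -0.2163, 0.1428]
tool_rot: [-180.0, 0.1, 176.5]
force: [0.4, -0.6, -1.2]
grip_width: 0.0618
grasp_force: 0.0
time_s: 8.9
tool_pos: [0.5299, -0.2161, 0.1418]
tool_rot: [180.0, 0.0, 176.5]
force: [0.1, -0.0, 0.4]
grip_width: 0.0415
grasp_force: 0.0
```

```bash
python3 -m creep '[{"wx":0,"wy":0,"wz":0,"tx":0,"ty":0,"tz":0,"gripper":-1},{"wx":0,"wy":0,"wz":0,"tx":0,"ty":0,"tz":0,"gripper":-1},{"wx":0,"wy":0,"wz":0,"tx":0,"ty":0,"tz":0,"gripper":-1},{"wx":0,"wy":0,"wz":0,"tx":0,"ty":0,"tz":0,"gripper":-1},{"wx":0,"wy":0,"wz":0,"tx":0,"ty":0,"tz":0,"gripper":-1}]' 35
python3 -m creep '[{"wx":0,"wy":0,"wz":0,"tx":0,"ty":0,"tz":0,"gripper":-1},{"wx":0,"wy":0,"wz":0,"tx":0,"ty":0,"tz":0,"gripper":-1},{"wx":0,"wy":0,"wz":0,"tx":0,"ty":0,"tz":0,"gripper":-1}]' 35
python3 - <<'E'
from h import *
save('scene','s3.png'); print(get_obs()['wrist_torque'])
for q in ['bubble_mid','vial_mid','knob_grip']: print(q,[(np.round(r['point'],3).tolist(),round(r['confidence'],2)) for r in nets.place_of(q,'scene')[:4] if r['point'][2]>.1])
E
```

```text
time_s: 9.32
tool_pos: [0.5297, -0.217, 0.1415]
tool_rot: [-179.9, 0.0, 176.5]
force: [0.1, -2.4, -1.5]
grip_width: 0.0137
grasp_force: 35.0
time_s: 9.57
tool_pos: [0.5297, -0.217, 0.1416]
tool_rot: [-179.9, 0.0, 176.5]
force: [0.9, -4.0, -1.2]
grip_width: 0.014
grasp_force: 35.0
[-0.74052998 -0.07537943  0.05761696]
bubble_mid [([0.67, 0.055, 0.166], 0.57)]
vial_mid [([0.672, 0.041, 0.165], 0.91)]
knob_grip [([0.53, -0.217, 0.161], 0.69)]
```

```bash
python3 -m creep '[{"wx":0,"wy":0,"wz":5,"tx":0,"ty":-1,"tz":-0.6,"gripper":-1},{"wx":0,"wy":0,"wz":10,"tx":0,"ty":-1,"tz":-1.2,"gripper":-1},{"wx":0,"wy":0,"wz":15,"tx":0,"ty":-1,"tz":-1.8,"gripper":-1},{"wx":0,"wy":0,"wz":20,"tx":0,"ty":-1,"tz":-2.4,"gripper":-1},{"wx":0,"wy":0,"wz":20,"tx":0,"ty":-1,"tz":-2.4,"gripper":-1}]' 35
python3 -m creep '[{"wx":0,"wy":0,"wz":5,"tx":0,"ty":0,"tz":-0.6,"gripper":-1},{"wx":0,"wy":0,"wz":10,"tx":0,"ty":0,"tz":-1.2,"gripper":-1},{"wx":0,"wy":0,"wz":15,"tx":0,"ty":0,"tz":-1.8,"gripper":-1},{"wx":0,"wy":0,"wz":20,"tx":0,"ty":0,"tz":-2.4,"gripper":-1},{"wx":0,"wy":0,"wz":20,"tx":0,"ty":0,"tz":-2.4,"gripper":-1}]' 35
for i in 1 2; do python3 -m creep '[{"wx":0,"wy":0,"wz":0,"tx":0,"ty":0,"tz":0,"gripper":-1},{"wx":0,"wy":0,"wz":0,"tx":0,"ty":0,"tz":0,"gripper":-1},{"wx":0,"wy":0,"wz":0,"tx":0,"ty":0,"tz":0,"gripper":-1},{"wx":0,"wy":0,"wz":0,"tx":0,"ty":0,"tz":0,"gripper":-1},{"wx":0,"wy":0,"wz":0,"tx":0,"ty":0,"tz":0,"gripper":-1}]' 35; done
cat > bub.py <<'E'
from h import *
print(get_obs()['time_s'],get_obs()['wrist_torque'].round(2))
ims=[]
for c in ['scene','top']:
    p,d=save(c,'b_%s_%.1f.png'%(c,get_obs()['time_s']))
    for q in ['bubble_mid','vial_mid']: print(c,q,[(np.round(r['point'],4).tolist(),round(r['confidence'],2)) for r in nets.place_of(q,c)[:4] if r['point'][2]>.1])
    u,v=pix(c,[.667,.041,.165]).astype(int); ims.append(cv2.resize(p[v-22:v+22,u-32:u+32],None,fx=8,fy=8,interpolation=cv2.INTER_CUBIC)); print(c,'crop origin',u-32,v-22)
    # lime vs dark inside the level's top, by cabinet y
    hsv=cv2.cvtColor(p,cv2.COLOR_RGB2HSV); W=hsv[v-30:v+30,u-40:u+40]
    m=(W[...,0]>70)&(W[...,0]<125)&(W[...,1]>60)
    yy,xx=np.nonzero(m)
    if len(xx):
        w=W[yy,xx,1].astype(float); X=world(c,(xx*w).sum()/w.sum()+u-40,(yy*w).sum()/w.sum()+v-30,.166); print(c,'bubble blob',len(xx),X[:2].round(4))
cv2.imwrite('pics/bub.png',np.hstack(ims)[:, :, ::-1][:, :1024] if 0 else np.vstack([i[40:310] for i in ims])[:,:,::-1])
E
python3 bub.py
```

```text
time_s: 10.18
tool_pos: [0.5298, -0.2164, 0.144]
tool_rot: [180.0, -0.0, 156.4]
force: [-0.1, -0.9, 0.3]
grip_width: 0.0137
grasp_force: 35.0
time_s: 10.6
tool_pos: [0.5297, -0.2159, 0.1463]
tool_rot: [180.0, -0.1, 136.6]
force: [-0.2, 0.4, 0.9]
grip_width: 0.0138
grasp_force: 35.0
time_s: 11.02
tool_pos: [0.5298, -0.216, 0.1463]
tool_rot: [179.9, -0.1, 136.6]
force: [-1.4, 3.1, 1.2]
grip_width: 0.0136
grasp_force: 35.0
time_s: 11.43
tool_pos: [0.5298, -0.216, 0.1463]
tool_rot: [180.0, -0.1, 136.6]
force: [-1.0, 5.1, 2.8]
grip_width: 0.0134
grasp_force: 35.0
11.4333 [ 1.09  0.37 -0.08]
scene bubble_mid [([0.6692, 0.0459, 0.1695], 0.48)]
scene vial_mid [([0.6707, 0.0414, 0.1679], 0.85)]
scene crop origin 366 206
scene bubble blob 20 [0.6716 0.0462]
top bubble_mid [([0.6678, 0.0457, 0.1686], 0.54)]
top vial_mid [([0.6683, 0.0447, 0.1618], 0.64)]
top crop origin 269 97
top bubble blob 11 [0.6685 0.047 ]
```

View pics/bub.png

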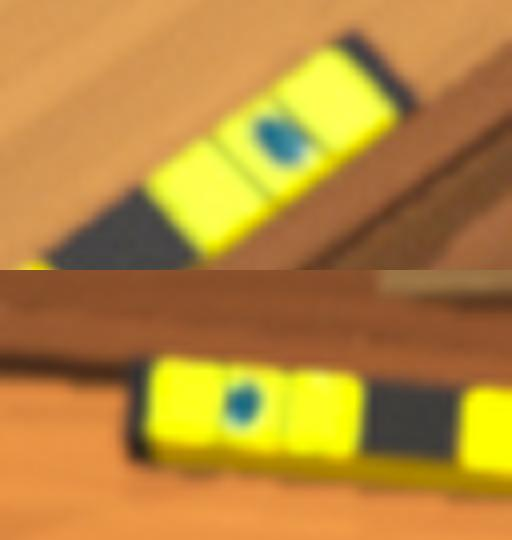

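The bubble (top blob at crop (243,404), lines at 222 and 287) is still about 3.5 mm towards +y, so I turn roughly 13° more.

```bash
python3 -m creep '[{"wx":0,"wy":0,"wz":4,"tx":0,"ty":0,"tz":-0.5,"gripper":-1},{"wx":0,"wy":0,"wz":8,"tx":0,"ty":0,"tz":-0.9,"gripper":-1},{"wx":0,"wy":0,"wz":13,"tx":0,"ty":0,"tz":-1.5,"gripper":-1},{"wx":0,"wy":0,"wz":13,"tx":0,"ty":0,"tz":-1.5,"gripper":-1},{"wx":0,"wy":0,"wz":13,"tx":0,"ty":0,"tz":-1.5,"gripper":-1}]' 35
for i in 1 2 3; do python3 -m creep '[{"wx":0,"wy":0,"wz":0,"tx":0,"ty":0,"tz":0,"gripper":-1},{"wx":0,"wy":0,"wz":0,"tx":0,"ty":0,"tz":0,"gripper":-1},{"wx":0,"wy":0,"wz":0,"tx":0,"ty":0,"tz":0,"gripper":-1},{"wx":0,"wy":0,"wz":0,"tx":0,"ty":0,"tz":0,"gripper":-1},{"wx":0,"wy":0,"wz":0,"tx":0,"ty":0,"tz":0,"gripper":-1}]' 35|grep -E 'time|force|rot'; done
python3 bub.py
```

```text
time_s: 12.15
tool_pos: [0.5298, -0.2156, 0.1478]
tool_rot: [180.0, -0.1, 123.6]
force: [-1.3, 5.3, 3.5]
grip_width: 0.0138
grasp_force: 35.0
time_s: 12.57
tool_rot: [180.0, -0.1, 123.6]
force: [-1.8, 5.8, 3.1]
grasp_force: 35.0
time_s: 12.98
tool_rot: [180.0, -0.1, 123.6]
force: [-1.5, 6.4, 2.5]
grasp_force: 35.0
time_s: 13.4
tool_rot: [180.0, -0.1, 123.6]
force: [-1.7, 6.1, 2.0]
grasp_force: 35.0
13.4 [ 1.21  0.48 -0.14]
scene bubble_mid [([0.6677, 0.0443, 0.1697], 0.58)]
scene vial_mid [([0.6748, 0.0413, 0.1676], 0.65)]
scene crop origin 366 206
scene bubble blob 18 [0.6708 0.0426]
top bubble_mid [([0.6645, 0.0421, 0.1704], 0.39), ([0.6616, -0.0139, 0.1335], 0.36)]
top vial_mid [([0.6649, 0.0458, 0.1638], 0.76)]
top crop origin 269 97
top bubble blob 8 [0.6682 0.0433]
```

View pics/bub.png

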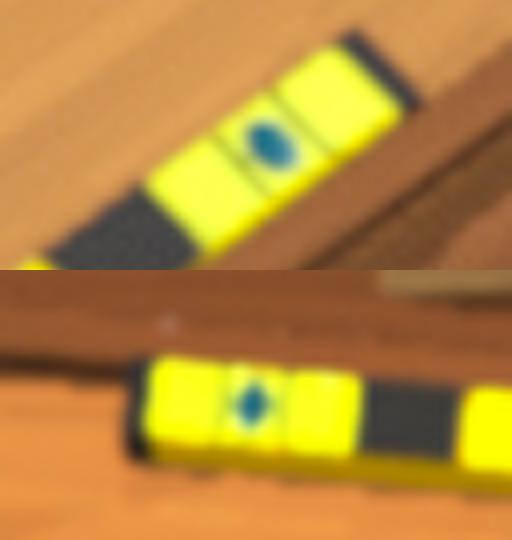

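Both views show the bubble centred between the lines (top crop: bubble 253, lines 222 and 287). I release the knob, rise and turn back.

```bash
for i in 1; do python3 -m creep '[{"wx":0,"wy":0,"wz":0,"tx":0,"ty":0,"tz":0,"gripper":0},{"wx":0,"wy":0,"wz":0,"tx":0,"ty":0,"tz":0,"gripper":0},{"wx":0,"wy":0,"wz":0,"tx":0,"ty":0,"tz":0,"gripper":0},{"wx":0,"wy":0,"wz":0,"tx":0,"ty":0,"tz":0,"gripper":0},{"wx":0,"wy":0,"wz":0,"tx":0,"ty":0,"tz":0,"gripper":0}]' 10; done
python3 -m creep '[{"wx":0,"wy":0,"wz":0,"tx":0,"ty":0,"tz":-15,"gripper":0},{"wx":0,"wy":0,"wz":0,"tx":0,"ty":0,"tz":-40,"gripper":0},{"wx":0,"wy":0,"wz":0,"tx":0,"ty":0,"tz":-70,"gripper":0},{"wx":0,"wy":0,"wz":-6,"tx":0,"ty":0,"tz":-80,"gripper":-1},{"wx":0,"wy":0,"wz":-12,"tx":0,"ty":0,"tz":-80,"gripper":-1}]' 10
python3 -m creep '[{"wx":0,"wy":0,"wz":-7,"tx":0,"ty":0,"tz":0,"gripper":-1},{"wx":0,"wy":0,"wz":-14,"tx":0,"ty":0,"tz":0,"gripper":-1},{"wx":0,"wy":0,"wz":-21,"tx":0,"ty":0,"tz":0,"gripper":-1},{"wx":0,"wy":0,"wz":-28,"tx":0,"ty":0,"tz":0,"gripper":-1},{"wx":0,"wy":0,"wz":-34,"tx":0,"ty":0,"tz":0,"gripper":-1}]' 10
python3 -m creep '[{"wx":0,"wy":0,"wz":-6.9,"tx":0,"ty":0,"tz":0,"gripper":-1},{"wx":0,"wy":0,"wz":-6.9,"tx":0,"ty":0,"tz":0,"gripper":-1}]' 10
python3 bub.py
python3 - <<'E'
from h import *
s=get_obs(); print(s['qpos'].round(1))
for c in ['top','scene']:
    p,X=cloud(c); h=cv2.cvtColor(p,cv2.COLOR_RGB2HSV)
    # dark pad pixels high up on the level
    m=(h[...,2]<85)&(X[...,2]>.16)&(X[...,2]<.182)&(abs(X[...,0]-.667)<.025)&(abs(X[...,1]+.022)<.04)
    print(c,'pad',m.sum(),X[m].mean(0).round(4),np.ptp(X[m],0).round(3))
    print([(np.round(r['point'],4).tolist(),round(r['confidence'],2)) for r in nets.place_of('press_pad',c)[:4] if r['point'][2]>.1])
E
```

```text
time_s: 14.12
tool_pos: [0.5297, -0.2178, 0.1479]
tool_rot: [-180.0, 0.0, 123.5]
force: [-0.5, -0.2, -0.4]
grip_width: 0.0384
grasp_force: 0.0
time_s: 14.53
tool_pos: [0.5315, -0.2184, 0.2314]
tool_rot: [179.8, 0.3, 135.8]
force: [0.5, 0.3, -0.1]
grip_width: 0.0364
grasp_force: 0.0
time_s: 14.95
tool_pos: [0.5297, -0.2175, 0.2279]
tool_rot: [-180.0, 0.0, 169.8]
force: [0.1, -0.5, -0.2]
grip_width: 0.0055
grasp_force: 0.0
time_s: 15.12
tool_pos: [0.5297, -0.2175, 0.2279]
tool_rot: [-180.0, 0.0, 176.6]
force: [0.1, -0.0, 0.3]
grip_width: 0.001
grasp_force: 0.0
15.1167 [-0.01 -0.01  0.02]
scene bubble_mid [([0.6683, 0.0447, 0.1694], 0.46)]
scene vial_mid [([0.6705, 0.0432, 0.1702], 0.83)]
scene crop origin 366 206
scene bubble blob 18 [0.6708 0.0426]
top bubble_mid [([0.6651, 0.0433, 0.1705], 0.5)]
top vial_mid []
top crop origin 269 97
top bubble blob 8 [0.6682 0.0433]
[-13.9   9.8  37.8  95.3  -6.1  77.  111.3]
top pad 85 [ 0.6627 -0.02    0.1716] [0.031 0.033 0.014]
[([0.6849, 0.004, 0.1301], 0.59)]
scene pad 128 [ 0.6687 -0.0213  0.1695] [0.026 0.037 0.011]
[([0.6669, -0.0212, 0.1703], 0.98)]
```

```bash
python3 -m creep '[{"wx":0,"wy":0,"wz":0,"tx":-20,"ty":33,"tz":0,"gripper":-1},{"wx":0,"wy":0,"wz":0,"tx":-40,"ty":66,"tz":0,"gripper":-1},{"wx":0,"wy":0,"wz":0,"tx":-60,"ty":99,"tz":0,"gripper":-1},{"wx":0,"wy":0,"wz":0,"tx":-80,"ty":132,"tz":0,"gripper":-1},{"wx":0,"wy":0,"wz":0,"tx":-96,"ty":158,"tz":0,"gripper":-1}]' 10
python3 -m creep '[{"wx":0,"wy":0,"wz":0,"tx":-15,"ty":25,"tz":0,"gripper":-1},{"wx":0,"wy":0,"wz":0,"tx":-28.5,"ty":46.5,"tz":0,"gripper":-1},{"wx":0,"wy":0,"wz":0,"tx":-28.5,"ty":46.5,"tz":15,"gripper":-1},{"wx":0,"wy":0,"wz":0,"tx":-28.5,"ty":46.5,"tz":35,"gripper":-1},{"wx":0,"wy":0,"wz":0,"tx":-28.5,"ty":46.5,"tz":45,"gripper":-1}]' 10
python3 -m creep '[{"wx":0,"wy":0,"wz":0,"tx":0,"ty":0,"tz":0,"gripper":-1},{"wx":0,"wy":0,"wz":0,"tx":0,"ty":0,"tz":0,"gripper":-1}]' 10
```

```text
time_s: 16.03
tool_pos: [0.6369, -0.0616, 0.2276]
tool_rot: [179.9, 0.0, 176.5]
force: [0.2, -0.0, -0.3]
grip_width: 0.0008
grasp_force: 0.0
time_s: 16.45
tool_pos: [0.6661, -0.0199, 0.1804]
tool_rot: [-180.0, -0.2, 176.5]
force: [-0.1, -0.6, -1.4]
grip_width: 0.0007
grasp_force: 0.0
time_s: 16.62
tool_pos: [0.6664, -0.0211, 0.1826]
tool_rot: [-180.0, -0.1, 176.4]
force: [-0.3, -0.2, -0.2]
grip_width: 0.0006
grasp_force: 0.0
```

```bash
python3 -m creep '[{"wx":0,"wy":0,"wz":0,"tx":0,"ty":0,"tz":3,"gripper":-1},{"wx":0,"wy":0,"wz":0,"tx":0,"ty":0,"tz":6,"gripper":-1},{"wx":0,"wy":0,"wz":0,"tx":0,"ty":0,"tz":8,"gripper":-1},{"wx":0,"wy":0,"wz":0,"tx":0,"ty":0,"tz":10,"gripper":-1},{"wx":0,"wy":0,"wz":0,"tx":0,"ty":0,"tz":10,"gripper":-1}]' 10
python3 -m creep '[{"wx":0,"wy":0,"wz":0,"tx":0,"ty":0,"tz":1,"gripper":-1},{"wx":0,"wy":0,"wz":0,"tx":0,"ty":0,"tz":2,"gripper":-1},{"wx":0,"wy":0,"wz":0,"tx":0,"ty":0,"tz":2,"gripper":-1}]' 10
```

```text
time_s: 17.03
tool_pos: [0.6667, -0.0207, 0.1727]
tool_rot: [180.0, -0.0, 176.4]
force: [0.5, -0.5, -0.9]
grip_width: 0.0003
grasp_force: 0.0
time_s: 17.28
tool_pos: [0.6669, -0.0208, 0.1716]
tool_rot: [180.0, 0.0, 176.4]
force: [-0.9, -0.8, 3.0]
grip_width: 0.0007
grasp_force: 1.6
```

Contact. I add a little more press.

```bash
python3 -m creep '[{"wx":0,"wy":0,"wz":0,"tx":0,"ty":0,"tz":1,"gripper":-1},{"wx":0,"wy":0,"wz":0,"tx":0,"ty":0,"tz":2,"gripper":-1},{"wx":0,"wy":0,"wz":0,"tx":0,"ty":0,"tz":2,"gripper":-1}]' 10
for i in 1 2 3; do python3 -m creep '[{"wx":0,"wy":0,"wz":0,"tx":0,"ty":0,"tz":0,"gripper":-1},{"wx":0,"wy":0,"wz":0,"tx":0,"ty":0,"tz":0,"gripper":-1},{"wx":0,"wy":0,"wz":0,"tx":0,"ty":0,"tz":0,"gripper":-1},{"wx":0,"wy":0,"wz":0,"tx":0,"ty":0,"tz":0,"gripper":-1},{"wx":0,"wy":0,"wz":0,"tx":0,"ty":0,"tz":0,"gripper":-1}]' 10|grep -E 'time|force|pos'; done
python3 bub.py
```

```text
time_s: 17.53
tool_pos: [0.667, -0.0207, 0.1715]
tool_rot: [179.9, 0.1, 176.4]
force: [-4.3, 0.7, 11.4]
grip_width: 0.0002
grasp_force: 5.7
time_s: 17.95
tool_pos: [0.667, -0.0208, 0.1715]
force: [-4.5, 0.8, 10.9]
grasp_force: 5.6
time_s: 18.37
tool_pos: [0.667, -0.0208, 0.1715]
force: [-5.7, 0.4, 11.6]
grasp_force: 5.6
time_s: 18.78
tool_pos: [0.667, -0.0208, 0.1715]
force: [-4.5, 0.7, 11.3]
grasp_force: 5.6
18.7833 [0.13 1.03 0.05]
scene bubble_mid []
scene vial_mid [([0.6704, 0.0403, 0.1677], 0.91)]
scene crop origin 366 206
scene bubble blob 6 [ 0.6406 -0.0095]
top bubble_mid []
top vial_mid [([0.6667, 0.0454, 0.1675], 0.85)]
top crop origin 269 97
```

View pics/bub.png

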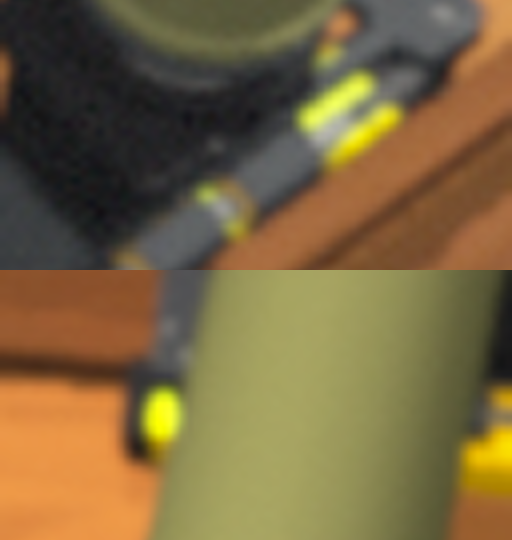

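The arm hides the bubble in both views, so I check through the wrist camera.

Run:
```python
from h import *
p,_=save('wrist','w9.png'); cv2.imwrite('pics/w9c.png',cv2.resize(p[200:400,140:540],None,fx=2,fy=2)[:,:,::-1])
print(nets.place_of('bubble_mid','wrist')[:2],nets.place_of('vial_mid','wrist')[:2])
```

```text
[] [{'point': [0.668, 0.0427, 0.1667], 'confidence': 0.71}]
```

View pics/w9c.png

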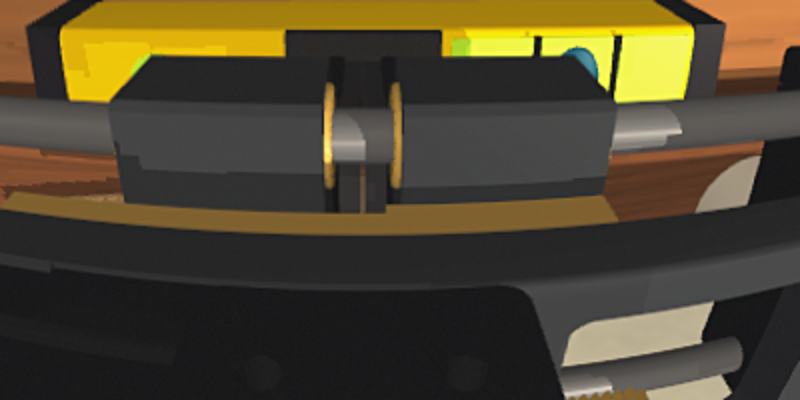

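The wrist crop shows the bubble (about 560–598) centred between the lines (538 and 616), with the fingers on the black pad. I hand in.

```bash
python3 -c "
from cell import env; print(env.sign_off())"
```

```text
the job is handed in; nothing more can be done
None
```

The level lies flush along the ledge, the bubble is centred between the two lines, and I handed the job in at about 19 s of the 72 s limit with the arm still pressing on the black pad at about 11 N.

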